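# Let the large egg down the egg rack

## Task

With a fingertip, press down the pad of the rocking lever whose gate holds back the large egg, and keep it down until the egg has rolled to the end stop; then let the lever go so that the gate falls shut again, and move clear. Keep the small egg behind its own gate; do not touch the eggs or the gates, grip or lift nothing, and do not disturb the bowl, jar or spoon.

Things in the scene. Friction and masses are not known exactly. Their poses are not given: they have to be found in the camera images.
- rack: Fixed wooden egg rack, 304 long (x), 148 wide (y). Origin: centre of its underside, on the table; x down the slope, y left, z up. Floor top z = 50 at the origin, falling 0.14 per unit x. Two lanes 62 wide centred at y = +35 and -35; walls 24 above the floor. End stop's cork face at x = 138; back board 94 high at x = -149; lever posts 112 high at x = -55, y = +-80.
- lever_left (a joint): Left lane's rocking lever, a bar along rack x, pivot at rack (-55, 90, 105), axis along y. 0 = gate shut, up to 0.55 rad (stop) as the pad, 70 behind the pivot, goes down and the gate, 90 in front, rises. 3 to 6 N at the pad; springs shut when let go. The large egg passes from about 0.42 rad and takes about 1 s to the end stop.
- lever_right (a joint): The same lever, mirrored, for the right lane (y < 0), pivot at rack y = -90; same values and behaviour.
- pad_left (a point): Centre of the upper face of the left lever's wooden pad, 44 (x) by 36 (y), 6 thick; 115 above the table when shut, at rack x = -125, y = 96. Fully pressed it has sunk about 36 and moved some 15 towards the pivot (+x).
- pad_right (a point): The same point on the right lever's pad, at rack x = -125, y = -96 when shut.
- gate_left (a point): Steel gate plate, 4 thick, 52 wide, 22 high, hung on thin rods from the left lever into the left lane; this point is its centre, at rack x = 35, y = 35, z = 62 when shut. Its rods reach up to z = 108.
- gate_right (a point): Centre of the same plate in the right lane, at rack y = -35.
- egg_large: The hen's egg, 44 diameter, 56 long, about 58 g, off-white, rigid, waiting behind the gate in one of the lanes (either), long axis across the lane. Origin: a point on its shell (at the start where it touches the floor); it turns as it rolls.
- egg_large_center (a point): Centre of the large egg (of its widest circle); waits at about rack x = 11, rests at about x = 116 at the end stop.
- egg_small: The quail's egg, 26 diameter, 34 long, about 14 g, same colour, waiting behind the gate of the other lane. Origin: a point on its shell; it turns as it rolls.
- egg_small_center (a point): Centre of the small egg (of its widest circle); waits at about rack x = 20.
- bowl: White ceramic bowl, 130 across, 60 high, loose, on the table left of the rack; origin at the centre of its underside.
- jar: Amber glass jar with a steel lid, 80 across, 120 high, loose, on the table right of the rack; origin at the centre of its underside.
- spoon: Wooden spoon, 220 long, loose, on the table to the right; lies along its own x, origin on its underside near the middle.

How it is judged:
By the outcome, as a careful person would: the job done as asked, in the order asked, and still so for the second after the job is handed in, with the robot touching nothing.
It also fails if it takes over 29 s, if anything falls off the work surface, if the arm or the gripper's body presses on something with over 40 N, if the wrist force passes 120 N, or if a joint passes its speed limit or range.

## Robot

A 6-joint arm with a two-finger parallel gripper is mounted at the origin on the work surface. World frame = base frame: x ahead of the robot, y to its left, z up, the work surface at z = 0. Lengths are in m, angles in rad, forces in N, time in s.
With the tool pointing down it reaches from about 0.25 to 0.775 m from the base axis. Payload 4 kg.
Tool frame: the origin (TCP) lies midway between the tips of the shut fingers; the grasp point (between the pads) lies grip_point_offset behind it (grip_point_offset is the distance from the TCP to the grasp point, in m); z points along the fingers, y is the line along which they close (so a half turn about z gives the same grasp; the last joint's range is limited). The gripper opens to 94 mm and grips with 3 to 60 N. Pads are 16 mm wide; open, the fingers measure 119 mm over their backs; the gripper's body (75 mm by 177 mm) begins 78 mm behind the grasp point.
Start: joints at [1.129, 0.087, 1.371, -0, 1.684, -0.103], TCP at [0.183, 0.519, 0.206] pointing down, gripper open.
Joint ranges: [-3.1, 3.1], [-0.76, 2.03], [0.27, 2.55], [-1.08, 4.22], [0.17, 2.65], [-2.57, 2.57]. Speed limits (rad/s): [2.79, 2.79, 3.14, 3.14, 3.14, 3.14].

## Interface

Orientations are given as [roll, pitch, yaw] about the fixed x, y, z axes, in that order (R = Rz(yaw) Ry(pitch) Rx(roll)).
In Python, from bench import * gives the robot as it stands. The module is installed in compiled form; this text tells all that it offers.
- The arm moves only by the tool apply_moves, never from a script. Its argument "commands" is a list of rows, each a list of 7 numbers: the turn, a rotation vector about the world's x, y, z in rad, then the shift along the world's x, y, z in m, then the opening in per cent of the stroke, from 0 (shut) to 100 (fully open). In form: [[ax, ay, az, x, y, z, jaw], ...]. A call has exactly 5 rows; each row is the pose to reach, as a shift and turn from the pose commanded when the call began; what a row does not reach only later rows make up. A row lasts 1/10 s, in which the tool goes at most 50 mm and 8.59 degrees, less where a joint would pass 70% of its speed; a pose out of reach is approached as far as the arm can. A call with a gripper value outside its range is refused whole. The fingers move at their own pace and stop on an object; the grip force is fixed at half the most. Time passes only in rows, so rows that repeat a pose let the fingers close, or fill a call up. It gives the time, the measured TCP pose, the force, the opening and the grip force at its end, in the units of the state.
- get_obs(): the state, without advancing time (a new reading comes with each control period).
- snapshot(name): name is "scene" or "top"; returns a dict with "pixels" (384x512x3 uint8, red, green, blue), "vertical_fov" (degrees; the focal length in pixels is half the picture's height over the tangent of half this angle, whatever the lens; pixels are square), "cx", "cy" (the principal point, pixels), "k1" (the pictures are not rectified: a ray, as slopes to the right and down, at radius r is drawn at 1 + k1 r^2 times it, then the intrinsics apply), "rvec" (rotation vector, rad) and "tvec" (3), from world to camera coordinates, as OpenCV has them. Camera axes: x right, y down, z forward; pixel columns grow to the right and rows downward; lengths in m; the calibration is good to about 2 mm. A picture is of the moment at which its call begins. There is no depth.
- close_job(): hands the job in; it is judged then, once.
Trained networks look in the newest picture that a camera, given by its name, has taken for a name from the list of things; names that differ only in an ending like _2 or _b are one class to them, and where a whole thing is asked for, a point or a joint stands for the part that bears it (a point fixed in the world has none). Each returns a list of dicts, best first, with "score" (0 to 1); they miss things now and then, are a little off and sometimes report something else, mostly with a low value. They report only what shows in the picture. A call takes as long as a camera call.
- masks_of(camera, query): "mask" (384x512 bool, what is visible of it) and "extent" ([left, top, right, bottom] in pixels, round what is visible of it).
- place_of(camera, query): "pixel" ([column, row] in pixels: a listed point, or the origin of a listed thing).
The state is a dict: "time": time; "joint_positions": joint angles; "qvel": joint speeds; "joint_torque": joint torques, N m; "tool_pos": TCP position; "ee_rot": TCP orientation; "wrist_force": force on the tool from outside, world axes, zero at the start; "wrist_torque": the same for the moment, N m; "width": finger opening in m; "finger_force": force on a finger pad.
Only numpy, scipy, OpenCV 4.12 (cv2) and the standard library are available. Lean on these libraries where they do the work, as an engineer would, in place of code of your own. Each camera call takes 0.05 s, during which the arm holds its last target. There are 200 camera calls.

## Working session

There is one attempt and no reset: what is moved stays moved. The work goes in short steps, Python scripts to look and compute and a tool call to move; the robot and the scene stay as the last step left them, time stands still between calls to the robot, and variables do not carry over. Pictures are saved under pics/ and viewed, at most 10 in all, crops included, and the job is handed in when it is done.

Besides the shell and the picture viewer there is one more tool, called after "Request:" by a JSON object that holds its "method" and its "body", one argument or row to a line. apply_moves: Moves the arm, as the interface text tells. Its arguments: {"type":"object","properties":{"commands":{"type":"array"}},"required":["commands"]}

```bash
mkdir -p pics
cat > h.py <<'E'
from bench import *
import numpy as np, cv2
def cam(n):
    s=snapshot(n); f=192/np.tan(np.radians(s["vertical_fov"])/2)
    s["K"]=np.array([[f,0,s["cx"]],[0,f,s["cy"]],[0,0,1]]); s["D"]=np.array([s["k1"],0,0,0,0.]); s["R"]=cv2.Rodrigues(np.array(s["rvec"],float))[0]
    return s
def at_z(s,px,z):
    u=cv2.undistortPoints(np.array([[px]],float),s["K"],s["D"])[0,0]
    d=s["R"].T@np.array([u[0],u[1],1]); c=-s["R"].T@np.array(s["tvec"],float)
    return c+d*(z-c[2])/d[2]
def proj(s,P): return cv2.projectPoints(np.array(P,float).reshape(-1,3),np.array(s["rvec"],float),np.array(s["tvec"],float),s["K"],s["D"])[0][:,0]
def save(s,n): cv2.imwrite("pics/"+n,s["pixels"][:,:,::-1])
E
python3 - <<'E'
from h import *
np.set_printoptions(precision=3,suppress=True)
Z=dict(pad_left=.115,pad_right=.115,gate_left=.062,gate_right=.062,egg_large_center=.07,egg_small_center=.06,rack=0,bowl=0,jar=0)
ims=[]
for c in("scene","top"):
    s=cam(c); ims.append(s["pixels"]); save(s,c+"0.png")
    for q,z in Z.items():
        print(c,q,[(np.round(r["pixel"],1),round(r["score"],2),at_z(s,r["pixel"],z)[:2]) for r in place_of(c,q)[:2]])
E
```

```text
scene pad_left [(array([263.2, 140.3]), 0.96, array([0.496, 0.098]))]
scene pad_right [(array([191.3, 174.3]), 0.75, array([ 0.454, -0.088])), (array([278.3, 211.5]), 0.56, array([ 0.659, -0.024]))]
scene gate_left [(array([278.3, 212.2]), 0.69, array([0.638, 0.001]))]
scene gate_right [(array([253.4, 227.2]), 0.82, array([ 0.626, -0.065])), (array([244.6, 221.5]), 0.26, array([ 0.602, -0.068]))]
scene egg_large_center []
scene egg_small_center [(array([249.9, 221.4]), 0.58, array([ 0.609, -0.059]))]
scene rack [(array([258.7, 221.4]), 0.61, array([ 0.597, -0.02 ])), (array([142.6, 234.4]), 0.29, array([ 0.428, -0.238]))]
scene bowl [(array([328.2, 191.6]), 0.83, array([0.66 , 0.165])), (array([255. , 226.7]), 0.5, array([ 0.601, -0.036]))]
scene jar []
top pad_left [(array([228.7, 222.9]), 0.74, array([0.494, 0.091]))]
top pad_right [(array([309.3, 244.2]), 0.85, array([ 0.451, -0.09 ]))]
top gate_left [(array([267.6, 163.8]), 0.72, array([0.638, 0.007])), (array([227. , 222.3]), 0.55, array([0.496, 0.1  ]))]
top gate_right [(array([296.9, 166.4]), 0.68, array([ 0.633, -0.064]))]
top egg_large_center [(array([225.3, 221.4]), 0.65, array([0.498, 0.103]))]
top egg_small_center [(array([298.9, 177.7]), 0.55, array([ 0.606, -0.069]))]
top rack [(array([362.5, 196.4]), 0.69, array([ 0.57 , -0.234])), (array([226.7, 224.6]), 0.16, array([0.491, 0.106]))]
top bowl [(array([199.9, 158. ]), 0.75, array([0.659, 0.18 ]))]
top jar [(array([364.6, 197.9]), 0.89, array([ 0.566, -0.24 ]))]
```

View pics/scene0.png

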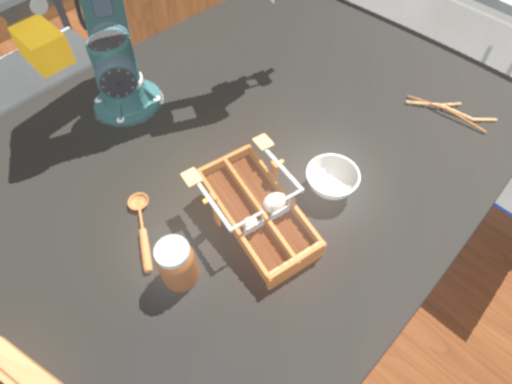

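View pics/top0.png

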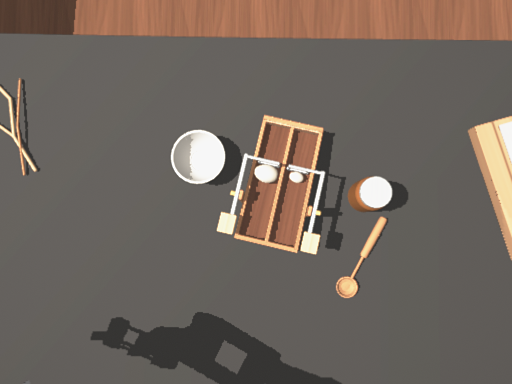

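The large egg is in the rack's left lane (+y): top view about (266,173), scene (275,202). The small egg is at top (296,177). The lever to press is therefore pad_left, at top (227,223), scene (263,141). Both cameras put the pad near (0.495, 0.095), and with its mate and the gates this fits a rack yaw of about -0.22.

Run:
```python
from h import *
from scipy.optimize import least_squares
np.set_printoptions(precision=4,suppress=True)
M={"pad_left":(-.125,.096),"pad_right":(-.125,-.096),"gate_left":(.035,.035),"gate_right":(.035,-.035)}
W={"pad_left":[(.496,.098),(.494,.091)],"pad_right":[(.454,-.088),(.451,-.09)],"gate_left":[(.638,.001),(.638,.007)],"gate_right":[(.626,-.065),(.633,-.064)]}
T=lambda p,m:np.array(p[:2])+np.array([[np.cos(p[2]),-np.sin(p[2])],[np.sin(p[2]),np.cos(p[2])]])@np.array(m)
r=least_squares(lambda p:np.concatenate([T(p,M[k])-w for k in M for w in W[k]]),[.596,-.024,-.22])
p=r.x; print(p,r.fun); tgt=T(p,(-.121,.095)); print("tgt",tgt)
s=cam("top"); im=s["pixels"][:,:,::-1].copy()
Q=[(*T(p,(x,y)),.115) for x,y in[(-.147,.078),(-.103,.078),(-.103,.114),(-.147,.114)]]+[(*T(p,(-.125+dx,-.096+dy)),.115) for dx in(-.022,.022) for dy in(-.018,.018)]
Q+=[(*T(p,(.152,y)),.0) for y in(.074,-.074)]+[(*tgt,.115)]
for u in proj(s,Q): cv2.circle(im,tuple(int(round(v*8)) for v in u),4,(0,0,255),-1,shift=3)
cv2.imwrite("pics/ov.png",cv2.resize(im[100:260,190:350],(800,600)[::-1] and (600,600),interpolation=cv2.INTER_NEAREST))
o=get_obs(); print(o["tool_pos"],o["ee_rot"],o["time"],o["wrist_force"])
from scipy.spatial.transform import Rotation as Ro
Rc=Ro.from_euler("xyz",o["ee_rot"])
for y in(p[2],p[2]+np.pi): print("turn",(Ro.from_euler("xyz",[np.pi,0,y])*Rc.inv()).as_rotvec())
print("shift",tgt-o["tool_pos"][:2])
```

```text
[ 0.5978 -0.0231 -0.2086] [-0.0006 -0.0013  0.0014  0.0057  0.0016 -0.0031  0.0046 -0.0011  0.0013
  0.0029  0.0013 -0.0031 -0.0012  0.0004 -0.0082 -0.0006]
tgt [0.4991 0.0949]
[0.1828 0.5187 0.2055] [3.1415 0.     2.8028] 1.05 [0.2359 0.1214 0.2625]
turn [ 0.0001  0.0001 -3.0114]
turn [-0.0001  0.      0.1302]
shift [ 0.3163 -0.4238]
```

View pics/ov.png

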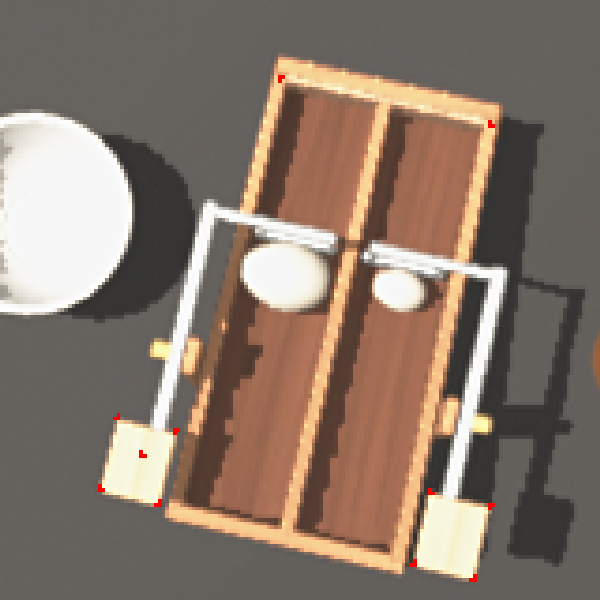

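The overlay matches the pad corners, with the target on the left pad. The large egg is confirmed behind the left gate. Next I move above the pad with the fingers shut.

Request:
{"method": "apply_moves", "body": {
  "commands": [
    [0, 0, 0.026, 0.03, -0.04, 0, 0],
    [0, 0, 0.052, 0.06, -0.08, 0, 0],
    [0, 0, 0.078, 0.09, -0.12, 0, 0],
    [0, 0, 0.104, 0.12, -0.16, 0, 0],
    [0, 0, 0.13, 0.15, -0.2, 0, 0]
  ]
}}

```text
time: 1.55
tool_pos: [0.3336, 0.3172, 0.2057]
ee_rot: [3.141, 0.001, 2.935]
wrist_force: [1.4, 1.0, 0.4]
width: 0.0572
finger_force: 0.0
```

Request:
{"method": "apply_moves", "body": {
  "commands": [
    [0, 0, 0, 0.03, -0.04, 0, 0],
    [0, 0, 0, 0.06, -0.08, 0, 0],
    [0, 0, 0, 0.09, -0.12, 0, 0],
    [0, 0, 0, 0.12, -0.16, 0, 0],
    [0, 0, 0, 0.145, -0.195, 0, 0]
  ]
}}

```text
time: 2.05
tool_pos: [0.479, 0.1215, 0.2057]
ee_rot: [3.141, 0.001, 2.932]
wrist_force: [-0.3, 0.8, 1.4]
width: 0.0175
finger_force: 0.0
```

Request:
{"method": "apply_moves", "body": {
  "commands": [
    [0, 0, 0, 0.01, -0.015, 0, 0],
    [0, 0, 0, 0.021, -0.029, 0, 0],
    [0, 0, 0, 0.021, -0.029, -0.02, 0],
    [0, 0, 0, 0.021, -0.029, -0.05, 0],
    [0, 0, 0, 0.021, -0.029, -0.06, 0]
  ]
}}

```text
time: 2.55
tool_pos: [0.4971, 0.0948, 0.1425]
ee_rot: [-3.14, -0.005, 2.933]
wrist_force: [-0.6, 0.2, -1.0]
width: 0.0003
finger_force: 0.0
```

Now down to first contact, expected at z about 0.115, then press.

Request:
{"method": "apply_moves", "body": {
  "commands": [
    [0, 0, 0, 0.002, 0, -0.01, 0],
    [0, 0, 0, 0.002, 0, -0.02, 0],
    [0, 0, 0, 0.002, 0, -0.028, 0],
    [0, 0, 0, 0.002, 0, -0.032, 0],
    [0, 0, 0, 0.002, 0, -0.032, 0]
  ]
}}

```text
time: 3.05
tool_pos: [0.5007, 0.095, 0.1138]
ee_rot: [3.141, -0.0, 2.933]
wrist_force: [-1.4, 1.2, 3.1]
width: 0.0006
finger_force: 1.4
```

Run:
```python
from h import *
s=cam("scene"); cv2.imwrite("pics/c1.png",cv2.resize(s["pixels"][90:290,150:360,::-1],(630,600)))
o=get_obs(); print(o["tool_pos"],o["wrist_force"])
```

```text
[0.5007583  0.09500695 0.11422003] [-1.902457   -0.05025514  2.81136786]
```

View pics/c1.png

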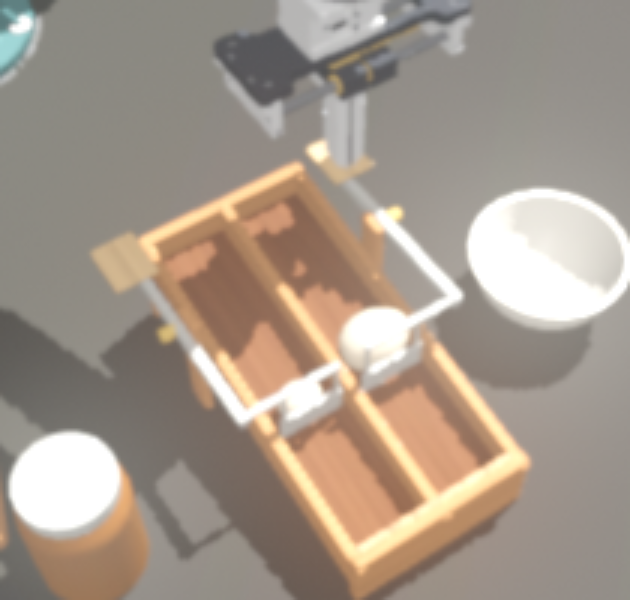

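The fingertips sit on the left pad at z = 0.114 (crop about (345,160)), with light contact of about 3 N. The gate is still shut and both eggs are in place. Pressing now.

Request:
{"method": "apply_moves", "body": {
  "commands": [
    [0, 0, 0, 0, 0, -0.008, 0],
    [0, 0, 0, 0, 0, -0.017, 0],
    [0, 0, 0, 0, 0, -0.025, 0],
    [0, 0, 0, 0, 0, -0.033, 0],
    [0, 0, 0, 0, 0, -0.033, 0]
  ]
}}

```text
time: 3.6
tool_pos: [0.5034, 0.0947, 0.0838]
ee_rot: [3.14, 0.007, 2.933]
wrist_force: [-1.3, 0.4, 9.7]
width: 0.0004
finger_force: 4.1
```

Request:
{"method": "apply_moves", "body": {
  "commands": [
    [0, 0, 0, 0, 0, 0, 0],
    [0, 0, 0, 0, 0, 0, 0],
    [0, 0, 0, 0, 0, 0, 0],
    [0, 0, 0, 0, 0, 0, 0],
    [0, 0, 0, 0, 0, 0, 0]
  ]
}}

```text
time: 4.1
tool_pos: [0.5033, 0.0947, 0.0838]
ee_rot: [3.14, 0.007, 2.933]
wrist_force: [-1.0, 0.7, 9.6]
width: 0.0011
finger_force: 4.1
```

Request:
{"method": "apply_moves", "body": {
  "commands": [
    [0, 0, 0, 0, 0, 0, 0],
    [0, 0, 0, 0, 0, 0, 0],
    [0, 0, 0, 0, 0, 0, 0],
    [0, 0, 0, 0, 0, 0, 0],
    [0, 0, 0, 0, 0, 0, 0]
  ]
}}

```text
time: 4.6
tool_pos: [0.5033, 0.0947, 0.0837]
ee_rot: [3.14, 0.007, 2.933]
wrist_force: [-0.0, -0.8, 8.9]
width: 0.0003
finger_force: 4.1
```

Run:
```python
from h import *
s=cam("scene"); cv2.imwrite("pics/c2.png",cv2.resize(s["pixels"][90:290,150:360,::-1],(630,600)))
print([(r["pixel"],r["score"],at_z(s,r["pixel"],.057)) for r in place_of("scene","egg_large_center")])
o=get_obs(); print(o["tool_pos"],o["wrist_force"])
```

```text
[([300.4, 240.5], 0.61, array([ 0.71866717, -0.01543922,  0.057     ]))]
[0.50333101 0.09473789 0.08376725] [-1.1005475  -0.13991109  9.2878699 ]
```

View pics/c2.png

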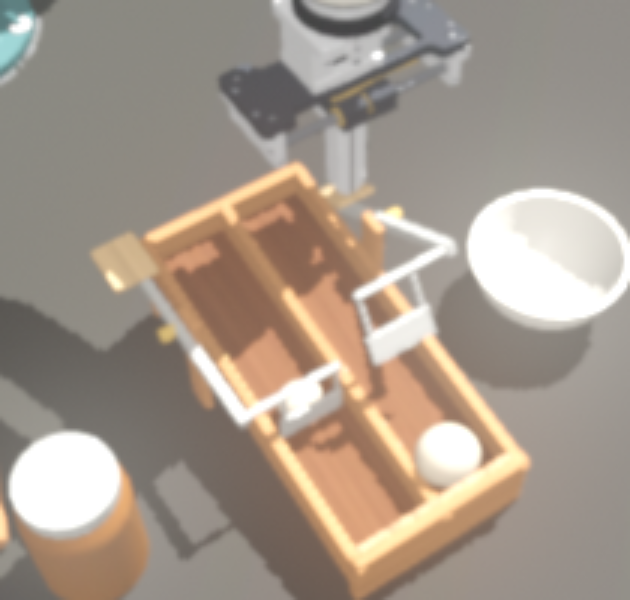

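The gate is raised (crop about (400,335)). The large egg is at the end stop (crop about (448,455)), world (0.719, -0.015) against an expected (0.7185, -0.013). I hold a moment longer so it settles, then let the lever up smoothly and retreat.

Request:
{"method": "apply_moves", "body": {
  "commands": [
    [0, 0, 0, 0, 0, 0, 0],
    [0, 0, 0, 0, 0, 0, 0],
    [0, 0, 0, 0, 0, 0, 0],
    [0, 0, 0, 0, 0, 0, 0],
    [0, 0, 0, 0, 0, 0, 0]
  ]
}}

```text
time: 5.2
tool_pos: [0.5033, 0.0947, 0.0838]
ee_rot: [3.14, 0.007, 2.933]
wrist_force: [-0.0, 0.2, 9.3]
width: 0.0002
finger_force: 4.1
```

Request:
{"method": "apply_moves", "body": {
  "commands": [
    [0, 0, 0, -0.001, 0, 0.008, 0],
    [0, 0, 0, -0.002, 0, 0.016, 0],
    [0, 0, 0, -0.002, 0, 0.025, 0],
    [0, 0, 0, -0.002, 0, 0.034, 0],
    [0, 0, 0, -0.002, 0, 0.045, 0]
  ]
}}

```text
time: 5.7
tool_pos: [0.4985, 0.0942, 0.1256]
ee_rot: [-3.14, -0.001, 2.933]
wrist_force: [0.2, 0.3, -0.3]
width: 0.0004
finger_force: 0.0
```

Request:
{"method": "apply_moves", "body": {
  "commands": [
    [0, 0, 0, 0, 0, 0.03, 0],
    [0, 0, 0, 0, 0, 0.06, 0],
    [0, 0, 0, 0, 0, 0.09, 0],
    [0, 0, 0, -0.03, 0.04, 0.09, 0],
    [0, 0, 0, -0.06, 0.08, 0.09, 0]
  ]
}}

```text
time: 6.2
tool_pos: [0.4391, 0.1744, 0.2165]
ee_rot: [-3.142, 0.002, 2.929]
wrist_force: [0.3, 0.1, -0.3]
width: 0.0007
finger_force: 0.0
```

Request:
{"method": "apply_moves", "body": {
  "commands": [
    [0, 0, 0, -0.03, 0.04, 0, 0],
    [0, 0, 0, -0.06, 0.08, 0, 0],
    [0, 0, 0, -0.06, 0.08, 0, 0],
    [0, 0, 0, -0.06, 0.08, 0, 0],
    [0, 0, 0, -0.06, 0.08, 0, 0]
  ]
}}

```text
time: 6.7
tool_pos: [0.3793, 0.2538, 0.2153]
ee_rot: [-3.14, 0.0, 2.932]
wrist_force: [0.9, 0.4, -0.6]
width: 0.0007
finger_force: 0.0
```

Run:
```python
from h import *
s=cam("scene"); cv2.imwrite("pics/c3.png",cv2.resize(s["pixels"][90:290,150:360,::-1],(630,600)))
print([(r["pixel"],r["score"]) for r in place_of("scene","egg_large_center")])
o=get_obs(); print(o["tool_pos"],o["wrist_force"],o["time"])
```

```text
[([298.3, 239.1], 0.88), ([252.6, 226.5], 0.16)]
[0.37970274 0.25348309 0.21527601] [-0.25505769 -0.71546206 -0.02949028] 6.8
```

View pics/c3.png

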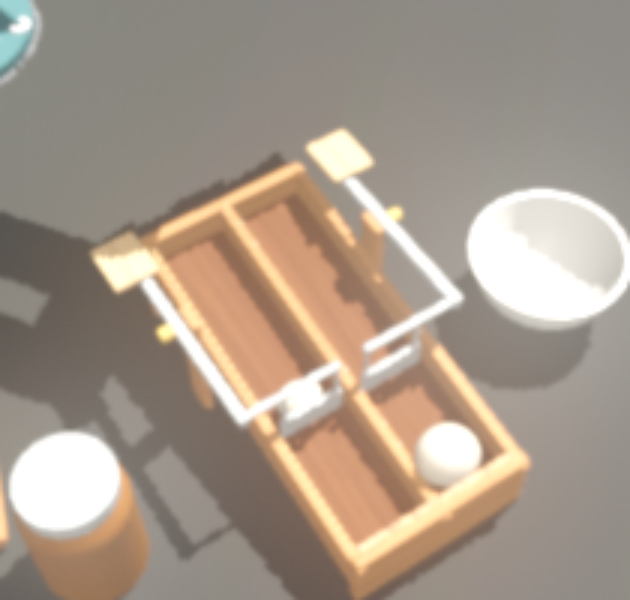

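The left gate is shut again (crop about (392,365)) and the large egg rests at the end stop (448,455). The small egg is still behind its gate, everything else is undisturbed, and the arm is clear.

```bash
python3 -c "
from bench import *
print(close_job())"
```

```text
the job is handed in; nothing more can be done
None
```

I pressed the left lever and held it until the large egg rolled to the end stop, then released it. The last picture shows that gate shut, the small egg still behind its own gate and the arm clear, and the job is handed in.

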